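# Shim and wedge a turned blank tight in its cradle

### The arm

A 7-joint arm with a two-finger parallel gripper is mounted at the origin on a cart in front of the work surface, level with it; the furniture and walls round the work are solid. World frame = base frame: x ahead of the robot, y to its left, z up, the work surface at z = 0. Lengths are in m, angles in rad, forces in N, time in s.
With the tool pointing down it reaches from about 0.4 to 0.875 m from the base axis. Payload 19.3 kg.
Tool frame: the origin (TCP) lies where the fingers leave the gripper's body, on its centre line; the fingertips stand bot.tip_reach ahead of it and the grasp point (between the pads) lies 54 mm ahead of it (bot.tip_reach is the distance from the TCP to the fingertips, in m); z points along the fingers, y is the line along which they close (so a half turn about z gives the same grasp; the last joint's range is limited). The gripper opens to 85 mm and grips with 20 to 120 N. Pads are 22 mm wide; open, the fingers measure 114 mm over their backs; the gripper's body (76 mm by 85 mm) begins 54 mm behind the grasp point. The pads swing forward as they close: fully open they stand 13 mm farther back than shut.
Start: joints at [-1.374, 0.521, -0.036, 1.599, 0.021, 1.021, -0.113], TCP at [0.165, 0.603, 0.304] pointing down, gripper open.
Joint ranges: [-2.91, 2.91], [-0.3, 2.13], [-1.5, 1.42], [0.17, 2.43], [-1.26, 4.41], [0.16, 1.93], [-2.52, 2.52]. Speed limits (rad/s): [1.89, 1.89, 2.39, 2.39, 3.01, 3.01, 3.01].

### API

Orientations are given as [roll, pitch, yaw] about the fixed x, y, z axes, in that order (R = Rz(yaw) Ry(pitch) Rx(roll)).
In Python, from workcell import bot gives the robot as it stands. The module is installed in compiled form; this text tells all that it offers.
- The arm moves only by the shell command python3 -m jog 'ROWS' [FORCE]. ROWS is JSON, a list that holds one entry, the list of rows, each a list of 7 numbers: the shift along the tool's x, y, z in mm, then the turn, a rotation vector about the tool's x, y, z in rad, then the opening, from 0 (shut) to 1 (fully open). In form: [[[tx, ty, tz, wx, wy, wz, fingers], ...]]. A call has 1 to 5 rows; each row shifts and turns the commanded pose from where the row before left it, along the tool's axes as they then stand; what a row does not reach is not made up. A row lasts 1/10 s, in which the tool goes at most 50 mm and 8.59 degrees, less where a joint would pass 70% of its speed; a pose out of reach is approached as far as the arm can. A call is refused whole if a number of a shift passes 50 or a number of a turn 0.15, either way. A call with a gripper value outside its range is refused whole. The fingers move at their own pace and stop on an object; FORCE is the grip in N (left out, the last holds). Time passes only in rows, so rows that do not move let the fingers close. It gives the time, the measured TCP pose, the force, the opening and the grip force at its end, in the units of the state.
- bot.observe(): the state, without advancing time (a new reading comes with each control period).
- bot.grab_frame(name): name is "scene" or "top" or "wrist"; returns a dict with "img" (400x640x3 uint8, red, green, blue), "intrinsics" (3x3 intrinsics, pixels), "R" (3x3) and "t" (3): a world point X has camera coordinates R X + t; the wrist camera has in their place "tool_from_camera" (4x4, takes a point from camera to tool coordinates, whose origin is the TCP and whose axes are the flange's). Camera axes: x right, y down, z forward; pixel columns grow to the right and rows downward; lengths in m; the calibration is good to about 2 mm. The wrist camera is an equidistant fisheye: a pixel r from the principal point sees the ray r / f radians off the axis. A picture is of the moment at which its call begins: read the wrist's pose just before it. There is no depth.
- bot.job_done(): hands the job in; it is judged then, once.
Trained networks look in a picture, given as the dict that the camera call returned (one of the last four; its "shot" number tells which), for a name from the list of things; names that differ only in an ending like _2 or _b are one class to them, and where a whole thing is asked for, a point or a joint stands for the part that bears it (a point fixed in the world has none). Each returns a list of dicts, best first, with "conf" (0 to 1); they miss things now and then, are a little off and sometimes report something else, mostly with a low value. They report only what shows in the picture. A call takes as long as a camera call. They do not tell look-alikes from the thing itself.
- bot.trace(query, picture): "region" (400x640 bool, what is visible of it).
- bot.spot_point(query, picture): "xyz" ([x, y, z] in m, in world coordinates, good to about 4 mm: a listed point, or the origin of a listed thing).
The state is a dict: "clock": time; "qpos": joint angles; "qd": joint speeds; "joint_efforts": joint torques, N m; "position": TCP position; "tool_rot": TCP orientation; "force": force on the tool from outside, world axes, zero at the start; "moment": the same for the moment, N m; "grip_width": finger opening in m; "finger_force": force on a finger pad.
Only numpy, scipy, OpenCV 4.12 (cv2) and the standard library are available. Lean on these libraries where they do the work, as an engineer would, in place of code of your own. Each camera call takes 0.05 s, during which the arm holds its last target. There are 200 camera calls.

### The job

Pack the gap between the turned handle blank lying in the two-rail cradle and the green tail stop: lay pale shims flat across the rails, one or two, until the gap left is narrow enough for the wooden wedge. Then push the wedge in point down between the outermost shim and the tail stop, upright and with its flat face to the tail stop, until you feel everything go tight and the blank is pressed against the dark head stop. Finish while still holding the wedge and pressing it down; leave the blank in the cradle and do not disturb the loose batten, red block and gouge in front.

Things in the scene. Friction and masses are not known exactly. Their poses are not given: they have to be found in the camera images.
- bed (a point): Cradle, fixed for the run: two brown wooden rails, 280 mm long, along this frame's y. This point is the middle of the cradle at the height of the rails' flat tops, 75 mm above the bench; z up. Rails 8 mm thick, outer faces at x = +-23 mm, inner at x = +-15 mm; in the gap it is open between them down to the base, 67 mm below the rail tops. The base is 70 mm wide.
- head_face (a point): Centre of the flat face of the dark wooden head stop, at the +y end of the cradle (bed frame y = +105 mm), facing -y. This point is 11 mm above the rail tops; the stop is 50 mm wide and reaches 41 mm above the rails.
- head_stop: The dark wooden head stop itself, fixed at the +y end of the cradle; origin at the centre of its underside.
- tail_face (a point): Centre of the upright flat face of the green tail stop, which is clamped (fixed for the run) on the rails toward the cradle's -y end and faces +y; axes parallel to the bed's. This point is 11 mm above the rail tops; the stop is 46 mm wide, 30 mm thick (to -y), reaches 22 mm above the rails, and its 28 mm wide tongue continues the face 57 mm down between the rails.
- tail_stop: The green tail stop; origin at the foot of its face, at rail-top height, in the middle of the rails.
- blank_mid (a point): Centre of the turned brown handle blank, a cylinder 37 mm in diameter, 120 mm long (own y), lying loose in the trough between the rails; it slides along them easily (about 1 N). Its axis lies 11 mm above the rail tops. It starts 0 to 8 mm short of the head stop; once it is pushed there, the gap from its free end to the tail stop is 42 to 78 mm.
- blank: The same blank; origin on its lowest line at mid-length.
- shim_a_mid (a point): Centre of shim A, one of three equal pale wooden slips, 22 (own x) x 55 (own y) x 18 (z) mm, lying flat on the bench at the start. In the gap it lies flat across both rails with its 55 mm length across them, so that it fills 22 mm of the gap and overhangs the rails by 4 mm each side; it can be gripped by its two ends throughout.
- shim_b_mid (a point): Centre of shim B, one of three equal pale wooden slips, 22 (own x) x 55 (own y) x 18 (z) mm, lying flat on the bench at the start. In the gap it lies flat across both rails with its 55 mm length across them, so that it fills 22 mm of the gap and overhangs the rails by 4 mm each side; it can be gripped by its two ends throughout.
- shim_c_mid (a point): Centre of shim C, one of three equal pale wooden slips, 22 (own x) x 55 (own y) x 18 (z) mm, lying flat on the bench at the start. In the gap it lies flat across both rails with its 55 mm length across them, so that it fills 22 mm of the gap and overhangs the rails by 4 mm each side; it can be gripped by its two ends throughout.
- shim_a: The same shim A; origin at the centre of its underside.
- shim_b: The same shim B; origin at the centre of its underside.
- shim_c: The same shim C; origin at the centre of its underside.
- wedge_head (a point): Centre of the head of the pale wooden wedge, which stands toe down in a dark holder. The head is a block 20 (own x) x 38 (y) x 35 (z) mm. The wedge is 20 mm wide (x), 120 mm high; this point is 102.5 mm above its toe, 17.5 mm below its top. Its -y face is flat and upright, 19 mm from this point; in the cradle its axes must point as the bed's do, flat face to the tail stop.
- wedge_toe (a point): Middle of the wedge's toe edge: 102.5 mm below the head's centre, 17 mm to own -y of it. The +y face slopes: thickness (y) is 4 mm at the toe and grows 0.4 mm per mm to 38 mm at the shoulder, 85 mm up. It suits a remaining gap of 11 to 36 mm (all parts touching), jamming on the shim's top edge; in a wider gap it drops in without tightening.
- wedge: The wedge, about 90 g, faces below the head waxed (friction 0.3); origin 102.5 mm straight below the head's centre. Its holder is fixed, 50 x 70 mm, 56 mm high, holds it snugly with the toe 6 mm above the bench: pull straight up at least 52 mm.
- red_cube: Red wooden block 38x40x46 mm on the bench in front of the work; leave alone. Origin at its underside.
- batten_2: Brown batten 45x120x38 mm lying on the bench in front; leave alone. Origin at its underside.
- gouge_02: Wood-handled gouge 233 mm long lying on the bench in front; leave alone. Origin at its underside.
There are look-alikes about, which are no part of the job. There is more than one size of the wedge; the job needs the larger. What is shaped like the shim_c but turquoise is not meant.

How it is judged:
By the outcome, as a careful person would: the job done as asked, in the order asked, and still so for the second after the job is handed in, while the arm keeps its last pose, push and grip.
It also fails if it takes over 72 s, if anything falls off the work surface, if the arm or the gripper's body presses on something with over 40 N, if the wrist force passes 120 N, or if a joint passes its speed limit or range.

## Working session

There is one attempt and no reset: what is moved stays moved. The work goes in short steps, Python scripts to look and compute and a shell command to move; the robot and the scene stay as the last step left them, time stands still between calls to the robot, and variables do not carry over. Pictures are saved under pics/ and viewed, at most 10 in all, crops included, and the job is handed in when it is done.

```bash
mkdir -p pics; cat > h.py <<'E'
import numpy as np, cv2
from workcell import bot
def save(d,n): cv2.imwrite('pics/'+n,cv2.cvtColor(d['img'],cv2.COLOR_RGB2BGR))
def proj(d,X):
    c=d['R']@np.array(X)+d['t']; p=d['intrinsics']@c; return (p[:2]/p[2]).round(0)
E
python3 - <<'E'
from h import *
s=bot.observe(); print({k:np.round(v,3) for k,v in s.items()}, bot.tip_reach)
ds={n:bot.grab_frame(n) for n in('scene','top')}
for n,d in ds.items():
    save(d,n+'0.png')
    print(n,d['intrinsics'].tolist(),np.round(-d['R'].T@d['t'],3))
    for q in ['bed','head_face','tail_face','blank_mid','shim_a_mid','wedge_head','wedge_toe','red_cube','batten_2','gouge_02']:
        for r in bot.spot_point(q,d)[:6]:
            print(n,q,round(r['conf'],2),np.round(r['xyz'],3),proj(d,r['xyz']))
np.save('cal.npy',{n:{k:d[k] for k in('intrinsics','R','t')} for n,d in ds.items()},allow_pickle=True)
E
```

```text
{'clock': np.float64(0.0), 'qpos': array([-1.374,  0.522, -0.036,  1.6  ,  0.021,  1.021, -0.113]), 'qd': array([-0.001,  0.   ,  0.   , -0.001, -0.001, -0.002, -0.001]), 'joint_efforts': array([ 1.0000e-03, -9.2710e+01,  1.9810e+00, -3.6994e+01,  1.8000e-02,
        8.0000e-03,  0.0000e+00]), 'position': array([0.165, 0.603, 0.303]), 'tool_rot': array([-3.14 ,  0.   ,  2.875]), 'force': array([-0.014, -0.621, -0.249]), 'moment': array([-0.017,  0.036, -0.002]), 'finger_force': np.float64(0.0), 'grip_width': np.float64(0.085)} 0.0726
scene [[370.6138981453233, 0.0, 315.4257935597202], [0.0, 370.6138981453233, 197.93287139058197], [0.0, 0.0, 1.0]] [-0.053  0.342  0.716]
scene bed 0.69 [0.624 0.182 0.074] [227. 211.]
scene bed 0.57 [ 0.525 -0.191  0.004] [368. 197.]
scene head_face 0.62 [0.602 0.288 0.086] [187. 231.]
scene tail_face 0.64 [ 0.386 -0.022 -0.007] [349. 258.]
scene tail_face 0.62 [0.644 0.113 0.081] [248. 194.]
scene tail_face 0.22 [ 0.652 -0.067  0.109] [305. 160.]
scene blank_mid 0.72 [0.616 0.228 0.081] [209. 218.]
scene blank_mid 0.68 [ 0.526 -0.258  0.013] [386. 186.
[... 647 characters left out ...]
.114] [350. 135.]
top blank_mid 0.84 [0.614 0.225 0.084] [239. 149.]
top blank_mid 0.61 [0.357 0.171 0.001] [259. 246.]
top shim_a_mid 0.54 [ 0.523 -0.261  0.008] [413. 191.]
top wedge_head 0.72 [ 0.647 -0.242  0.005] [406. 148.]
top wedge_head 0.5 [ 0.653 -0.072  0.113] [350. 135.]
top wedge_toe 0.76 [ 0.664 -0.176  0.005] [383. 142.]
top wedge_toe 0.72 [0.6   0.308 0.008] [214. 159.]
top wedge_toe 0.55 [0.637 0.116 0.087] [280. 142.]
top red_cube 0.53 [ 0.334 -0.142  0.003] [370. 257.]
top batten_2 0.88 [ 0.354  0.172 -0.   ] [258. 247.]
top batten_2 0.3 [0.612 0.226 0.085] [239. 150.]
top gouge_02 0.71 [ 0.385 -0.024  0.002] [328. 237.]
top gouge_02 0.46 [ 0.653 -0.075  0.114] [351. 135.]
```

View pics/scene0.png

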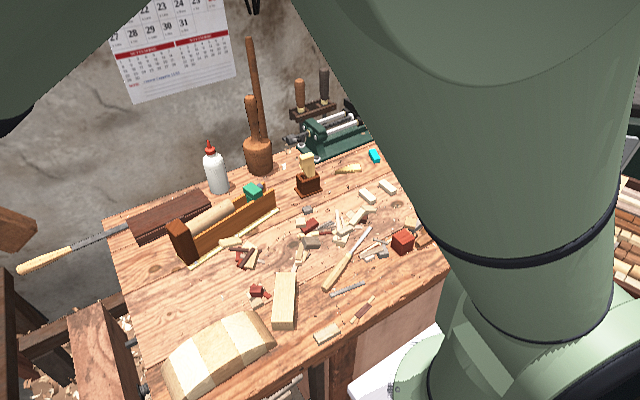

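```bash
python3 -c "
import cv2;a=cv2.imread('pics/top0.png')[90:290,190:450];cv2.imwrite('pics/topc.png',cv2.resize(a,None,fx=3,fy=3,interpolation=2))"
```

```text
(no output)
```

View pics/topc.png

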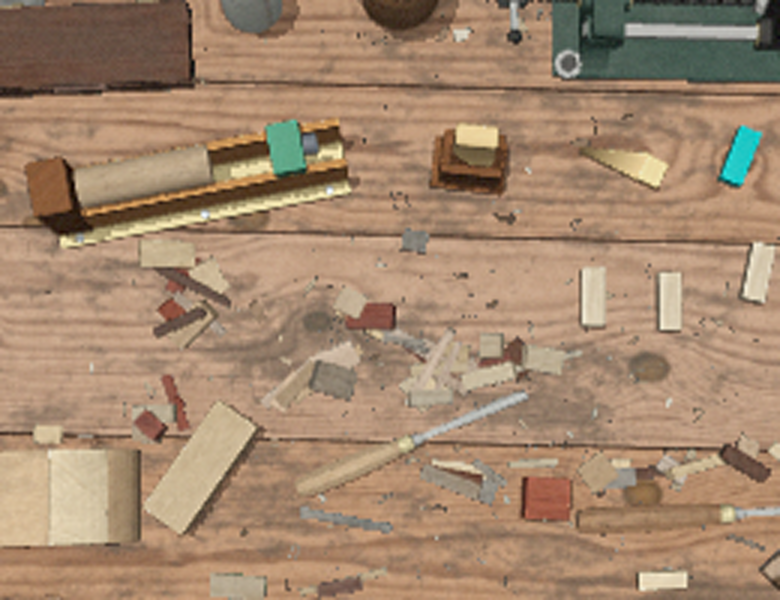

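The pictures show the cradle at scene (225,215), with the green stop at (252,190), the brown blank at (210,217) and the dark head stop at (183,240).
- **Wedge:** one stands in a holder at top (350,135). A small loose one lies at top (403,145). The standing one fits, as it is in the dark holder with its head about 109 mm up.
- **Shims:** three pale slips are at top (388,189), (413,190) and (443,181). The turquoise one at (437,142) is not meant.

```bash
cat >> h.py <<'E'
def unproj(d,uv,z):
    uv=np.atleast_2d(uv); r=np.c_[uv,np.ones(len(uv))]@np.linalg.inv(d['intrinsics']).T@d['R']
    c=-d['R'].T@d['t']; return c+r*((z-c[2])/r[:,2])[:,None]
def wrist():
    s=bot.observe(); d=bot.grab_frame('wrist')
    from scipy.spatial.transform import Rotation as Ro
    T=np.eye(4);T[:3,:3]=Ro.from_euler('xyz',s['tool_rot']).as_matrix();T[:3,3]=s['position']
    d['W']=T@d['tool_from_camera']; return d,s
def wun(d,uv,z):
    K=d['intrinsics'];p=np.atleast_2d(uv).astype(float);x=(p[:,0]-K[0,2])/K[0,0];y=(p[:,1]-K[1,2])/K[1,1]
    th=np.hypot(x,y);k=np.where(th>1e-9,np.sin(th)/np.maximum(th,1e-9),1)
    r=np.c_[x*k,y*k,np.cos(th)]@d['W'][:3,:3].T;c=d['W'][:3,3]
    return c+r*((z-c[2])/r[:,2])[:,None]
def wproj(d,X):
    c=np.linalg.inv(d['W'])@np.r_[X,1];K=d['intrinsics'];n=np.hypot(c[0],c[1]);th=np.arctan2(n,c[2])
    return np.round([K[0,2]+K[0,0]*th*c[0]/n,K[1,2]+K[1,1]*th*c[1]/n],0)
E
python3 - <<'E'
from h import *
d=bot.grab_frame('top');hsv=cv2.cvtColor(d['img'],cv2.COLOR_RGB2HSV)
for u,v in [(388,189),(413,190),(443,181)]:
    print(hsv[v,u])
    m=((np.abs(hsv.astype(int)-hsv[v,u]).max(2)<22)).astype(np.uint8)
    w=np.zeros_like(m);w[v-16:v+17,u-11:u+12]=1
    pts=np.argwhere(m*w)[:,::-1].astype(np.float32)
    n,l=cv2.connectedComponents(m*w);pts=np.argwhere(l==l[v,u])[:,::-1].astype(np.float32)
    P=unproj(d,pts,0.018)[:,:2].astype(np.float32)
    (c,wh,a)=cv2.minAreaRect(P*1000);box=cv2.boxPoints((c,wh,a));e=[box[1]-box[0],box[2]-box[1]];L=max(e,key=np.linalg.norm)
    print(np.round(c),np.round(wh),'long axis ang deg',np.degrees(np.arctan2(L[1],L[0])))
for s in bot.spot_point('shim_b_mid',d): print(s['conf'],s['xyz'])
E
```

```text
[ 19  42 218]
[ 527. -187.] [51. 20.] long axis ang deg 0.4553301
[ 19  48 216]
[ 524. -259.] [51. 17.] long axis ang deg 0.112597734
[ 19  44 216]
[ 553. -343.] [20. 53.] long axis ang deg -11.5180855
0.64 [0.5496, -0.3454, 0.0089]
0.3 [0.3822, -0.0266, -0.0003]
```

```bash
cat >> h.py <<'E'
def plan(xyz,yaw,step=45):
    from scipy.spatial.transform import Rotation as Ro
    s=bot.observe();A=Ro.from_euler('xyz',s['tool_rot']);B=Ro.from_euler('xyz',[np.pi,0,yaw])
    D=(np.array(xyz)-s['position'])*1000; w=(A.inv()*B).as_rotvec()
    n=max(int(np.ceil(np.linalg.norm(D)/step)),int(np.ceil(np.linalg.norm(w)/.14)),1)
    print('n',n,'rows:')
    for i in range(n):
        R=A*Ro.from_rotvec(w*i/n); t=R.inv().apply(D/n)
        print([float(x) for x in np.round(t,1)]+[float(x) for x in np.round(w/n,3)])
E
python3 -c "
from h import *
plan([.60,.14,.36],1.796,48)"
```

```text
n 14 rows:
[-38.7, -23.7, -4.0, -0.0, -0.0, 0.077]
[-40.4, -20.6, -4.0, -0.0, -0.0, 0.077]
[-41.9, -17.5, -4.0, -0.0, -0.0, 0.077]
[-43.1, -14.2, -4.0, -0.0, -0.0, 0.077]
[-44.1, -10.8, -4.0, -0.0, -0.0, 0.077]
[-44.8, -7.4, -4.0, -0.0, -0.0, 0.077]
[-45.2, -3.9, -4.0, -0.0, -0.0, 0.077]
[-45.4, -0.5, -4.0, -0.0, -0.0, 0.077]
[-45.3, 3.0, -4.0, -0.0, -0.0, 0.077]
[-44.9, 6.5, -4.0, -0.0, -0.0, 0.077]
[-44.3, 10.0, -4.0, -0.0, -0.0, 0.077]
[-43.4, 13.3, -4.0, -0.0, -0.0, 0.077]
[-42.2, 16.6, -4.0, -0.0, -0.0, 0.077]
[-40.8, 19.8, -4.0, -0.0, -0.0, 0.077]
```

```bash
python3 -m jog '[[[-39,-24,-4,0,0,0.077,1],[-40,-21,-4,0,0,0.077,1],[-42,-17,-4,0,0,0.077,1],[-43,-14,-4,0,0,0.077,1],[-44,-11,-4,0,0,0.077,1]]]' >/dev/null
python3 -m jog '[[[-45,-7,-4,0,0,0.077,1],[-45,-4,-4,0,0,0.077,1],[-45,0,-4,0,0,0.077,1],[-45,3,-4,0,0,0.077,1],[-45,6,-4,0,0,0.077,1]]]' > /dev/null
python3 -m jog '[[[-44,10,-4,0,0,0.077,1],[-43,13,-4,0,0,0.077,1],[-42,17,-4,0,0,0.077,1],[-41,20,-4,0,0,0.077,1],[0,0,0,0,0,0,1]]]'
python3 - <<'E'
from h import *
d,s=wrist(); save(d,'w1.png'); print(s['position'],s['tool_rot'],d['intrinsics'],np.round(d['W'],3),np.round(d['tool_from_camera'],3))
for q in ['bed','head_face','tail_face','blank_mid','wedge_head','wedge_toe']:
    for r in bot.spot_point(q,d)[:3]: print(q,round(r['conf'],2),np.round(r['xyz'],3),wproj(d,r['xyz']))
E
```

```text
clock: 2.7
position: [0.6026, 0.1359, 0.3603]
tool_rot: [3.14, 0.003, 1.787]
force: [-0.7, 0.2, 0.0]
grip_width: 0.0851
finger_force: 0.0
[0.60259298 0.13591589 0.36026608] [3.14016188e+00 2.92249203e-03 1.78720327e+00] [[309.70691629   0.         316.20748817]
 [  0.         309.70691629 205.09745588]
 [  0.           0.           1.        ]] [[ 0.977  0.206  0.06   0.589]
 [ 0.215 -0.939 -0.269  0.205]
 [ 0.001  0.275 -0.961  0.43 ]
 [ 0.     0.     0.     1.   ]] [[ 0.    -0.962 -0.272  0.07 ]
 [ 1.     0.    -0.     0.002]
 [ 0.    -0.272  0.962 -0.07 ]
 [ 0.     0.     0.     1.   ]]
head_face 0.69 [0.601 0.287 0.086] [343.  51.]
tail_face 0.73 [0.642 0.115 0.09 ] [344. 206.]
blank_mid 0.75 [0.616 0.234 0.083] [346.  99.]
wedge_head 0.55 [ 0.648 -0.068  0.111] [315. 342.]
wedge_head 0.18 [0.646 0.109 0.079] [345. 209.]
```

View pics/w1.png

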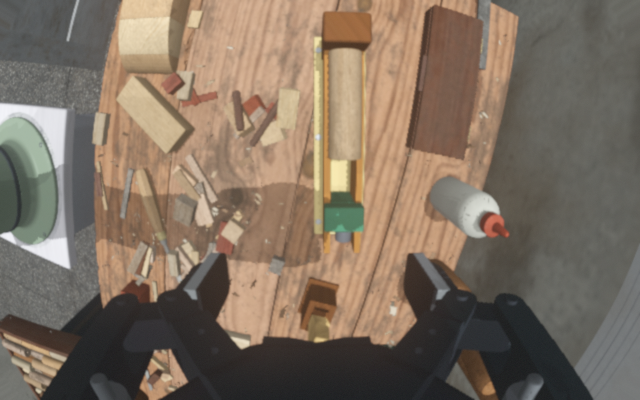

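The wrist picture shows the head stop's face at about (346,48), the blank's free end at (345,158) and the tail stop's front top edge at (345,205). I'll measure the gap from these edges and check it against the top view.

```bash
python3 - <<'E'
from h import *
d,s=wrist(); im=d['img'].astype(int)
for u in (338,345,352): print(u,'head',[tuple(im[r,u]) for r in range(42,53)],'\nblank',[tuple(im[r,u]) for r in range(153,163)],'\ntail',[tuple(im[r,u]) for r in range(200,211)]) if u==345 else 0
hsv=cv2.cvtColor(d['img'],cv2.COLOR_RGB2HSV)
m=(hsv[...,0]>65)&(hsv[...,0]<90)&(hsv[...,1]>110);m[:, :300]=0;m[:,390:]=0;m[:190]=0;m[245:]=0
p=np.argwhere(m);print('green u',p[:,1].min(),p[:,1].max(),'v',p[:,0].min(),p[:,0].max())
for u in (330,345,358): print(u, np.where(m[:,u])[0][[0,-1]] if m[:,u].any() else None)
for a,uv,z in [('tailtop',(345,205),.097),('blankend',(345,157),.105),('head',(346,48),.116)]: print(a,np.round(wun(d,uv,z),4))
E
```

```text
345 head [(np.int64(157), np.int64(107), np.int64(67)), (np.int64(158), np.int64(109), np.int64(69)), (np.int64(158), np.int64(108), np.int64(67)), (np.int64(158), np.int64(108), np.int64(67)), (np.int64(158), np.int64(108), np.int64(66)), (np.int64(152), np.int64(103), np.int64(63)), (np.int64(139), np.int64(95), np.int64(58)), (np.int64(121), np.int64(83), np.int64(55)), (np.int64(97), np.int64(68), np.int64(45)), (np.int64(84), np.int64(60), np.int64(42)), (np.int64(82), np.int64(59), np.int64(41))] 
blank [(np.int64(209), np.int64(186), np.int64(153)), (np.int64(209), np.int64(185), np.int64(153)), (np.int64(207), np.int64(184), np.int64(151)), (np.int64(205), np.int64(182), np.int64(150)), (np.int64(202), np.int64(178), np.int64(146)), (np.int64(195), np.int64(173), np.int64(140)), (np.int64(190), np.int64(167), np.int64(136)), (np.int64(187), np.int64(164), np.int64(133)), (np.int64(186), np.int64(162), np.int64(131)), (np.int64(185), np.int64(162), np.int64(131))] 
tail [(np.int64(79), np.int64(87), np.int64(66)), (np.int64(77), np.int64(86), np.int64(64)), (np.int64(78), np.int64(87), np.int64(65)), (np.int64(78), np.int64(86), np.int64(65)), (np.int64(78), np.int64(85), np.int64(65)), (np.int64(78), np.int64(86), np.int64(65)), (np.int64(76), np.int64(85), np.int64(64)), (np.int64(77), np.int64(86), np.int64(65)), (np.int64(76), np.int64(87), np.int64(65)), (np.int64(78), np.int64(91), np.int64(69)), (np.int64(78), np.int64(91), np.int64(69))]Traceback (most recent call last):
  File "<stdin>", line 6, in <module>
    return umr_minimum(a, axis, None, out, keepdims, initial, where)
ValueError: zero-size array to reduction operation minimum which has no identity
```

```bash
python3 - <<'E'
from h import *
d,s=wrist()
c=d['img'][140:250,300:400];c=cv2.resize(c,None,fx=5,fy=5,interpolation=cv2.INTER_CUBIC);cv2.imwrite('pics/w1c.png',np.clip(c[...,::-1].astype(float)*1.3,0,255))
for a,uv,z in [('tailtop',(345,205),.097),('tailbot',(345,193),.075),('blankend',(345,158),.105),('head',(346,49),.116)]: print(a,np.round(wun(d,uv,z),4))
E
```

```text
tailtop [[0.6377 0.1266 0.097 ]]
tailbot [[0.6375 0.1353 0.075 ]]
blankend [[0.6237 0.1786 0.105 ]]
head [[0.5975 0.2892 0.116 ]][ WARN:0@0.792] global loadsave.cpp:1063 imwrite_ Unsupported depth image for selected encoder is fallbacked to CV_8U.
```

View pics/w1c.png

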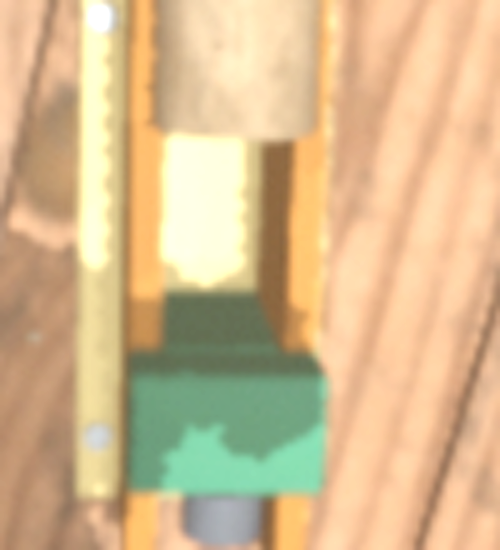

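The crop shows the tail stop's top front edge at v≈214, its foot at v≈210, its back edge at v≈238 and the blank's end at v≈167.5. The u range is 326–365.

```bash
python3 - <<'E'
from h import *
d,s=wrist()
yd=np.array([-np.sin(.225),np.cos(.225)])
for a,uv,z in [('tailtop',(346,214.4),.097),('tailfoot',(346,210),.075),('tailback',(346,238.4),.097),('tl',(326,215),.097),('tr',(364.5,214),.097),('blankend',(347,167.5),.1045),('head',(346,48.5),.116),('hl',(323,48),.116),('hr',(369,49),.116)]:
    X=wun(d,uv,z)[0]; print(a,np.round(X,4),'along',round(X[:2]@yd*1000,1))
E
```

```text
tailtop [0.6417 0.1159 0.097 ] along -30.2
tailfoot [0.644 0.115 0.075] along -31.6
tailback [0.6492 0.0876 0.097 ] along -59.4
tl [0.6198 0.1101 0.097 ] along -30.9
tr [0.6622 0.1211 0.097 ] along -29.7
blankend [0.6285 0.1689 0.1045] along 24.5
head [0.5975 0.2896 0.116 ] along 148.9
hl [0.5751 0.2844 0.116 ] along 149.0
hr [0.6201 0.2953 0.116 ] along 149.5
```

```bash
python3 -c "
from h import *
plan([.527,-.187,.20],1.579,48)"
```

```text
n 8 rows:
[-38.0, -18.1, 20.0, 0.0, -0.0, 0.027]
[-38.5, -17.0, 20.0, 0.0, -0.0, 0.027]
[-39.0, -16.0, 20.0, 0.0, -0.0, 0.027]
[-39.4, -14.9, 20.0, 0.0, -0.0, 0.027]
[-39.8, -13.8, 20.0, 0.0, -0.0, 0.027]
[-40.1, -12.7, 20.0, 0.0, -0.0, 0.027]
[-40.5, -11.6, 20.0, 0.0, -0.0, 0.027]
[-40.8, -10.5, 20.0, 0.0, -0.0, 0.027]
```

```bash
python3 -m jog '[[[-38,-18,20,0,0,0.027,1],[-38,-17,20,0,0,0.027,1],[-39,-16,20,0,0,0.027,1],[-39,-15,20,0,0,0.027,1],[-40,-14,20,0,0,0.027,1]]]' >/dev/null
python3 -m jog '[[[-40,-13,20,0,0,0.027,1],[-40,-12,20,0,0,0.027,1],[-41,-11,20,0,0,0.027,1],[0,0,0,0,0,0,1]]]'
python3 - <<'E'
from h import *
d,s=wrist(); save(d,'w2.png')
for q in ['shim_a_mid']:
    for r in bot.spot_point(q,d)[:4]: print(q,round(r['conf'],2),np.round(r['xyz'],4),wproj(d,r['xyz']))
print(wproj(d,[.527,-.187,.018]))
E
```

```text
clock: 4.1
position: [0.523, -0.1919, 0.1982]
tool_rot: [-3.138, 0.002, 1.573]
force: [-0.8, 1.6, 0.4]
grip_width: 0.0857
finger_force: 0.0
shim_a_mid 0.64 [ 0.5248 -0.2592  0.0075] [317. 270.]
[320. 199.]
```

View pics/w2.png

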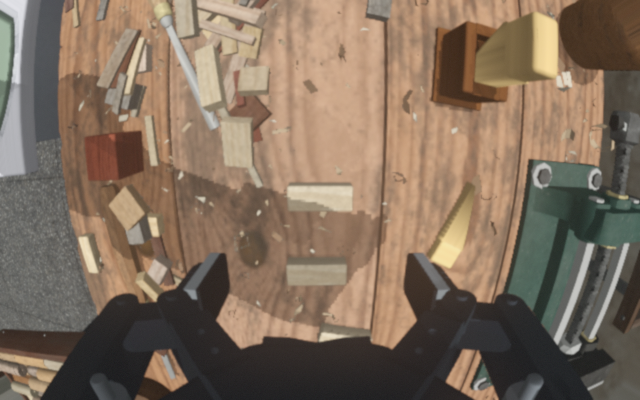

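Shim A is at (320,197), B at (317,271) and C at (345,333). All are pale and the turquoise one is out of view, so A is the first to grasp. I'll fit its outline.

```bash
python3 - <<'E'
from h import *
d,s=wrist()
for r in bot.trace('shim_a',d)[:3]:
    p=np.argwhere(r['region'])[:,::-1].astype(np.float32);print(r['conf'],len(p),p.min(0),p.max(0))
im=d['img'].astype(int).sum(2)//3
print('A col320',im[178:218,320].tolist());print('A row198',im[198,280:296].tolist(),im[198,344:360].tolist())
print('B col317',im[252:292,317].tolist())
for n,uv,z in [('A l',(288,198),.018),('A r',(352.5,198),.018),('A top+y z18',(320,188),.018),('A bot-y',(320,211),.018)]: print(n,np.round(wun(d,uv,z)[0],4))
for X in ([.527,-.187+.011,.018],[.527,-.187+.011,0],[.527,-.187-.011,.018]): print(wproj(d,X))
E
```

```text
0.9 1905 [284. 187.] [349. 216.]
0.83 1579 [283. 261.] [341. 288.]
0.56 466 [313. 326.] [363. 341.]
A col320 [162, 162, 162, 162, 162, 163, 163, 163, 160, 144, 125, 119, 124, 151, 189, 205, 209, 209, 210, 207, 204, 200, 193, 191, 189, 187, 179, 163, 147, 142, 142, 141, 141, 138, 138, 142, 147, 146, 152, 162]
A row198 [113, 109, 109, 118, 141, 163, 171, 173, 175, 178, 184, 195, 199, 199, 200, 199] [210, 211, 209, 204, 186, 164, 159, 161, 160, 160, 158, 156, 154, 151, 151, 154]
B col317 [124, 125, 125, 126, 125, 127, 125, 120, 115, 109, 103, 101, 101, 102, 104, 109, 119, 141, 157, 161, 161, 160, 158, 153, 148, 144, 145, 146, 149, 151, 151, 151, 149, 149, 150, 156, 155, 141, 126, 117]
A l [ 0.5029 -0.1821  0.018 ]
A r [ 0.5573 -0.1816  0.018 ]
A top+y z18 [ 0.5298 -0.1732  0.018 ]
A bot-y [ 0.53   -0.1932  0.018 ]
[317. 191.]
[317. 187.]
[316. 216.]
```

```bash
python3 -c "
from h import *
print(bot.observe()['position'])
plan([.527,-.187,.078],1.577,30)"
```

```text
[ 0.52636405 -0.18546584  0.20026997]
n 5 rows:
[-0.3, 0.1, 24.5, 0.0, -0.0, 0.001]
[-0.3, 0.1, 24.5, 0.0, -0.0, 0.001]
[-0.3, 0.1, 24.5, 0.0, -0.0, 0.001]
[-0.3, 0.1, 24.5, 0.0, -0.0, 0.001]
[-0.3, 0.1, 24.5, 0.0, -0.0, 0.001]
```

```bash
python3 -m jog '[[[-0.3,0,25,0,0,0,1],[-0.3,0,25,0,0,0,1],[-0.3,0,25,0,0,0,1],[-0.3,0,25,0,0,0,1],[-0.3,0,20,0,0,0,1]]]' 40
python3 -m jog '[[[0,0,0,0,0,0,1],[0,0,0,0,0,0,0],[0,0,0,0,0,0,0],[0,0,0,0,0,0,0],[0,0,0,0,0,0,0]]]' 40
python3 -m jog '[[[0,0,0,0,0,0,0],[0,0,0,0,0,0,0],[0,0,0,0,0,0,0]]]' 40
```

```text
clock: 4.8
position: [0.5265, -0.1864, 0.0791]
tool_rot: [3.141, -0.0, 1.583]
force: [0.4, -0.3, 0.4]
grip_width: 0.0852
finger_force: 0.0
clock: 5.3
position: [0.5266, -0.1879, 0.0815]
tool_rot: [3.139, 0.0, 1.581]
force: [-2.0, 2.3, 9.4]
grip_width: 0.0537
finger_force: 40.3
clock: 5.6
position: [0.5265, -0.1879, 0.0815]
tool_rot: [3.139, 0.0, 1.581]
force: [-1.0, 2.3, 9.1]
grip_width: 0.0534
finger_force: 40.2
```

```bash
python3 -m jog '[[[0,0,-40,0,0,0,0],[0,0,-45,0,0,0,0],[0,0,-48,0,0,0,0],[0,0,-47,0,0,0,0],[0,0,0,0,0,0,0]]]' 60
python3 -c "
from h import *
plan([.632,.1543,.22],1.814,46)"
```

```text
clock: 6.1
position: [0.5276, -0.1889, 0.2666]
tool_rot: [3.132, 0.002, 1.58]
force: [0.3, -0.1, -1.7]
grip_width: 0.0529
finger_force: 63.9
n 8 rows:
[42.8, 13.4, 5.9, 0.001, 0.0, -0.029]
[42.4, 14.7, 5.9, 0.001, 0.0, -0.029]
[41.9, 15.9, 5.9, 0.001, 0.0, -0.029]
[41.4, 17.1, 5.9, 0.001, 0.0, -0.029]
[40.9, 18.3, 5.9, 0.001, 0.0, -0.029]
[40.4, 19.5, 5.9, 0.001, 0.0, -0.029]
[39.8, 20.7, 5.8, 0.001, 0.0, -0.029]
[39.1, 21.9, 5.8, 0.001, 0.0, -0.029]
```

```bash
python3 -m jog '[[[43,13,5,0,0,-0.029,0],[42,15,6,0,0,-0.029,0],[42,16,6,0,0,-0.029,0],[41,17,6,0,0,-0.029,0],[41,18,6,0,0,-0.029,0]]]' >/dev/null
python3 -m jog '[[[40,20,6,0,0,-0.029,0],[40,21,6,0,0,-0.029,0],[39,22,6,0,0,-0.029,0],[0,0,0,0,0,0,0],[0,0,0,0,0,0,0]]]'
python3 - <<'E'
from h import *
d,s=wrist(); print(s['position'],s['tool_rot'])
for q in ['tail_face','head_face','blank_mid','shim_a_mid']:
    for r in bot.spot_point(q,d)[:2]: print(q,round(r['conf'],2),np.round(r['xyz'],4),wproj(d,r['xyz']))
c=d['img'][0:400,200:480];cv2.imwrite('pics/w3.png',cv2.resize(c,None,fx=1.5,fy=1.5,interpolation=2)[...,::-1])
plan([.632,.1543,.16],1.814,30)
E
```

```text
clock: 7.1
position: [0.6304, 0.1556, 0.2131]
tool_rot: [3.141, 0.0, 1.815]
force: [-0.5, -1.4, -0.4]
grip_width: 0.0528
finger_force: 63.8
[0.63044495 0.15563604 0.21311643] [3.14142742e+00 8.80908474e-05 1.81460731e+00]
tail_face 0.61 [0.6391 0.1185 0.0873] [313. 276.]
tail_face 0.59 [0.6008 0.2854 0.0839] [318.  25.]
head_face 0.85 [0.6012 0.288  0.0852] [319.  21.]
head_face 0.36 [ 0.3355 -0.1444 -0.002 ] [ 83. 335.]
blank_mid 0.88 [0.6167 0.2321 0.0822] [322. 108.]
n 2 rows:
[0.3, 0.7, 26.7, 0.0, 0.0, -0.001]
[0.3, 0.7, 26.7, 0.0, 0.0, -0.001]
```

View pics/w3.png

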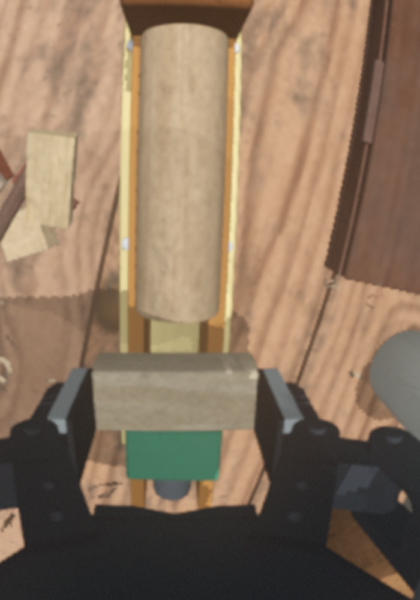

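```bash
python3 - <<'E'
from h import *
d,s=wrist(); print(s['position'])
for n,uv,z in [('tailback L',(200+127/1.5,478/1.5),.097),('tailback R',(200+219/1.5,478/1.5),.097),('blank end L',(200+136/1.5,308/1.5),.086),('end R',(200+221/1.5,308/1.5),.086),('blank end mid',(320,321/1.5),.104),('blank far L',(200+142/1.5,45/1.5),.086),('far R',(200+228/1.5,45/1.5),.086)]: print(n,np.round(wun(d,uv,z)[0],4))
E
```

```text
[0.63069598 0.15343712 0.21345677]
tailback L [0.6265 0.0803 0.097 ]
tailback R [0.6705 0.0912 0.097 ]
blank end L [0.6126 0.1633 0.086 ]
end R [0.6492 0.1723 0.086 ]
blank end mid [0.6314 0.1675 0.104 ]
blank far L [0.5885 0.2758 0.086 ]
far R [0.6236 0.2848 0.086 ]
```

```bash
python3 -m jog '[[[-0.5,2,15,0,0,0.008,0],[0,0,20,0,0,0,0],[0,0,16,0,0,0,0],[0,0,3,0,0,0,0],[0,0,0,0,0,0,0]]]'
python3 -m jog '[[[0,0,2,0,0,0,0],[0,0,1,0,0,0,0]]]'
```

```text
clock: 7.9
position: [0.6324, 0.1542, 0.158]
tool_rot: [-3.14, 0.0, 1.804]
force: [0.7, 0.2, -0.4]
grip_width: 0.0529
finger_force: 63.8
clock: 8.1
position: [0.633, 0.1543, 0.1567]
tool_rot: [3.141, -0.0, 1.804]
force: [-6.7, -0.9, 22.0]
grip_width: 0.0527
finger_force: 66.3
```

```bash
python3 -m jog '[[[0,0,-1.7,0,0,0,0],[1.5,0,0,0,0,0,0],[1.5,0,0,0,0,0,0],[1.5,0,0,0,0,0,0],[1.5,0,0,0,0,0,0]]]'
python3 -m jog '[[[1,0,0,0,0,0,0],[0.5,0,0,0,0,0,0]]]'
```

```text
clock: 8.6
position: [0.6313, 0.1604, 0.1576]
tool_rot: [3.142, 0.0, 1.805]
force: [0.6, -1.6, 0.2]
grip_width: 0.0527
finger_force: 63.8
clock: 8.8
position: [0.6311, 0.1614, 0.1576]
tool_rot: [3.142, 0.001, 1.804]
force: [2.1, -5.2, -0.9]
grip_width: 0.0524
finger_force: 63.8
```

```bash
for i in 1 2 3; do python3 -m jog '[[[0.7,0,0,0,0,0,0],[0.7,0,0,0,0,0,0]]]' | egrep 'pos|force:'; done
```

```text
position: [0.631, 0.1616, 0.1576]
force: [3.7, -11.3, -0.3]
finger_force: 63.7
position: [0.6309, 0.1618, 0.1577]
force: [5.5, -15.7, -0.2]
finger_force: 63.7
position: [0.6309, 0.162, 0.1577]
force: [6.3, -21.2, -0.6]
finger_force: 63.7
```

```bash
python3 -m jog '[[[-4,0,0,0,0,0,0],[0,0,0.5,0,0,0,0],[0,0,0,0,0,0,1],[0,0,0,0,0,0,1],[0,0,0,0,0,0,1]]]'
python3 -m jog '[[[0,0,-20,0,0,0,1],[0,0,-30,0,0,0,1],[0,0,-30,0,0,0,1],[0,0,-30,0,0,0,1],[0,0,0,0,0,0,1]]]'
python3 -c "
from h import *
plan([.524,-.259,.20],1.571,48)"
```

```text
clock: 9.9
position: [0.6308, 0.1626, 0.1571]
tool_rot: [-3.142, -0.001, 1.805]
force: [0.7, 1.1, -0.3]
grip_width: 0.0853
finger_force: 0.0
clock: 10.4
position: [0.6322, 0.1625, 0.2712]
tool_rot: [3.136, -0.001, 1.805]
force: [0.2, 0.3, 0.4]
grip_width: 0.0854
finger_force: 0.0
n 10 rows:
[-38.5, -20.3, 7.0, 0.001, -0.0, 0.023]
[-39.0, -19.4, 7.0, 0.001, -0.0, 0.023]
[-39.4, -18.5, 7.0, 0.001, -0.0, 0.023]
[-39.8, -17.6, 7.0, 0.001, -0.0, 0.023]
[-40.2, -16.6, 7.0, 0.001, -0.0, 0.023]
[-40.6, -15.7, 7.0, 0.001, -0.0, 0.023]
[-41.0, -14.7, 7.1, 0.001, -0.0, 0.023]
[-41.3, -13.8, 7.1, 0.001, -0.0, 0.023]
[-41.6, -12.8, 7.1, 0.001, -0.0, 0.023]
[-41.9, -11.8, 7.1, 0.001, -0.0, 0.023]
```

```bash
python3 -m jog '[[[-38,-20,4,0,0,0.023,1],[-39,-19,4,0,0,0.023,1],[-39,-18,4,0,0,0.023,1],[-40,-18,4,0,0,0.023,1],[-40,-17,4,0,0,0.023,1]]]' >/dev/null
python3 -m jog '[[[-41,-16,8,0,0,0.023,1],[-41,-15,10,0,0,0.023,1],[-41,-14,10,0,0,0.023,1],[-42,-13,11,0,0,0.023,1],[-42,-12,12,0,0,0.023,1]]]' >/dev/null
python3 -m jog '[[[0,0,0,0,0,0,1],[0,0,0,0,0,0,1]]]'
python3 - <<'E'
from h import *
d,s=wrist()
for r in bot.trace('shim_a',d)[:3]:
    p=np.argwhere(r['region'])[:,::-1].astype(np.float32);a,b=p.min(0),p.max(0);print(r['conf'],len(p),a,b)
    X=wun(d,[[(a[0]+b[0])/2,b[1]]],.018)[0];print('mid -y edge +11:',X+[0,.011,0], 'x ends',wun(d,[[a[0],(a[1]+b[1])/2],[b[0],(a[1]+b[1])/2]],.018)[:,0])
plan([.524,-.259,.083],1.571,25)
E
```

```text
clock: 11.6
position: [0.5218, -0.2602, 0.1955]
tool_rot: [-3.141, -0.0, 1.573]
force: [0.4, -0.2, -0.3]
grip_width: 0.0851
finger_force: 0.0
0.94 1953 [285. 187.] [351. 217.]
mid -y edge +11: [ 0.52459791 -0.25927335  0.018     ] x ends [0.49712383 0.55199019]
0.68 1123 [433. 248.] [485. 285.]
mid -y edge +11: [ 0.66566405 -0.33128412  0.018     ] x ends [0.63303937 0.69212668]
0.65 1618 [317. 269.] [378. 303.]
mid -y edge +11: [ 0.5530511  -0.34550986  0.018     ] x ends [0.5239879  0.58091552]
n 5 rows:
[-0.1, 0.2, 22.6, 0.0, -0.0, 0.001]
[-0.1, 0.2, 22.6, 0.0, -0.0, 0.001]
[-0.1, 0.2, 22.6, 0.0, -0.0, 0.001]
[-0.1, 0.2, 22.6, 0.0, -0.0, 0.001]
[-0.1, 0.2, 22.6, 0.0, -0.0, 0.001]
```

```bash
python3 -m jog '[[[0,0.5,25,0,0,0,1],[0,0.5,25,0,0,0,1],[0,0,25,0,0,0,1],[0,0,25,0,0,0,1],[0,0,13,0,0,0,1]]]' >/dev/null
python3 -m jog '[[[0,0,0,0,0,0,1],[0,0,0,0,0,0,0],[0,0,0,0,0,0,0],[0,0,0,0,0,0,0],[0,0,0,0,0,0,0]]]' 60
python3 -m jog '[[[0,0,0,0,0,0,0],[0,0,-40,0,0,0,0],[0,0,-48,0,0,0,0],[0,0,-48,0,0,0,0],[0,0,-48,0,0,0,0]]]' 60
python3 -m jog '[[[0,0,0,0,0,0,0]]]' 60
python3 -c "
from h import *
plan([.638,.130,.22],1.806,48)"
```

```text
clock: 12.7
position: [0.524, -0.2596, 0.0849]
tool_rot: [3.14, 0.0, 1.575]
force: [-3.3, 2.9, 17.8]
grip_width: 0.0519
finger_force: 59.2
clock: 13.2
position: [0.5231, -0.2594, 0.27]
tool_rot: [3.141, 0.0, 1.574]
force: [0.5, 0.4, -0.1]
grip_width: 0.0516
finger_force: 62.4
clock: 13.3
position: [0.525, -0.2607, 0.274]
tool_rot: [3.132, 0.003, 1.574]
force: [1.1, 0.1, -0.3]
grip_width: 0.0517
finger_force: 62.4
n 9 rows:
[43.4, 12.7, 6.0, 0.001, 0.0, -0.026]
[43.0, 13.8, 6.0, 0.001, 0.0, -0.026]
[42.7, 14.9, 6.0, 0.001, 0.0, -0.026]
[42.3, 16.0, 6.0, 0.001, 0.0, -0.026]
[41.8, 17.1, 6.0, 0.001, 0.0, -0.026]
[41.4, 18.1, 6.0, 0.001, 0.0, -0.026]
[40.9, 19.2, 6.0, 0.001, 0.0, -0.026]
[40.4, 20.3, 6.0, 0.001, 0.0, -0.026]
[39.9, 21.3, 6.0, 0.001, 0.0, -0.026]
```

```bash
python3 -m jog '[[[43,13,4,0,0,-0.026,0],[43,14,4,0,0,-0.026,0],[43,15,4,0,0,-0.026,0],[42,16,4,0,0,-0.026,0],[42,17,4,0,0,-0.026,0]]]' >/dev/null
python3 -m jog '[[[42,18,5,0,0,-0.026,0],[42,19,6,0,0,-0.026,0],[42,20,8,0,0,-0.026,0],[42,21,10,0,0,-0.026,0],[0,0,0,0,0,0,0]]]'
python3 -m jog '[[[0,0,0,0,0,0,0]]]' >/dev/null
python3 - <<'E'
from h import *
d,s=wrist(); print(s['position'])
c=d['img'][60:340,220:420];cv2.imwrite('pics/w4.png',cv2.resize(c,None,fx=2,fy=2,interpolation=2)[...,::-1])
plan([.6373,.1358,.172],1.806,30)
E
```

```text
clock: 14.3
position: [0.634, 0.1442, 0.2168]
tool_rot: [-3.141, -0.003, 1.818]
force: [-0.1, -1.7, -1.2]
grip_width: 0.0513
finger_force: 62.5
[0.63400095 0.13752765 0.21806436]
n 2 rows:
[-0.5, 1.5, 23.2, 0.0, 0.0, 0.001]
[-0.5, 1.5, 23.2, 0.0, 0.0, 0.001]
```

View pics/w4.png

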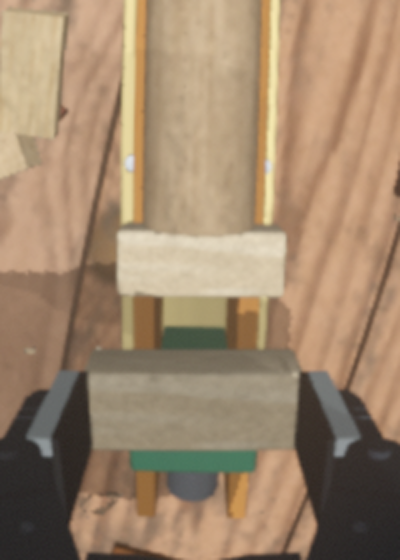

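Shim 1 lies flat and square across the rails against the blank (crop (201,262)), and the held shim 2 is centred on the tail stop (crop u≈194). Lowering it.

```bash
python3 -m jog '[[[-0.5,1.5,23,0,0,0,0],[-0.5,1.5,23,0,0,0,0],[0,0,7,0,0,0,0],[0,0,2,0,0,0,0],[0,0,0,0,0,0,0]]]'
for i in 1 2; do python3 -m jog '[[[0,0,1,0,0,0,0],[0,0,0,0,0,0,0]]]' | egrep 'pos|force:'; done
```

```text
clock: 14.95
position: [0.6377, 0.1356, 0.164]
tool_rot: [3.141, 0.0, 1.808]
force: [0.0, -0.7, -0.3]
grip_width: 0.0516
finger_force: 62.6
position: [0.6376, 0.1362, 0.1629]
force: [0.4, -0.1, 0.1]
finger_force: 62.6
position: [0.6374, 0.1363, 0.1613]
force: [0.1, 0.2, -0.3]
finger_force: 62.6
```

```bash
for i in 1 2 ; do python3 -m jog '[[[0,0,1,0,0,0,0],[0,0,0,0,0,0,0]]]' | egrep 'pos|force:'; done
```

```text
position: [0.6375, 0.1362, 0.1602]
force: [0.0, 0.5, 2.0]
finger_force: 63.3
position: [0.6375, 0.1362, 0.16]
force: [-5.9, -1.2, 15.7]
finger_force: 66.0
```

Contact with the rails came at 0.160. I'll lift 1.3 mm and slide toward shim 1.

```bash
python3 -m jog '[[[0,0,-1.5,0,0,0,0],[1.5,0,0,0,0,0,0],[1.5,0,0,0,0,0,0],[1.5,0,0,0,0,0,0],[0,0,0,0,0,0,0]]]'
for i in 1 2 3; do python3 -m jog '[[[0.7,0,0,0,0,0,0],[0.7,0,0,0,0,0,0]]]' | egrep 'pos|force:'; done
```

```text
clock: 16.25
position: [0.6363, 0.1407, 0.1604]
tool_rot: [-3.141, 0.0, 1.809]
force: [-0.4, -0.1, 0.1]
grip_width: 0.0518
finger_force: 62.7
position: [0.6362, 0.1412, 0.1606]
force: [3.5, -7.2, -0.1]
finger_force: 63.1
position: [0.6362, 0.1414, 0.1608]
force: [3.7, -12.5, 0.7]
finger_force: 63.3
position: [0.6361, 0.1417, 0.1608]
force: [5.4, -16.7, 1.3]
finger_force: 63.4
```

```bash
python3 -m jog '[[[-3.5,0,0,0,0,0,0],[0,0,0.7,0,0,0,0],[0,0,0,0,0,0,1],[0,0,0,0,0,0,1],[0,0,0,0,0,0,1]]]'
python3 -m jog '[[[0,0,-20,0,0,0,1],[0,0,-40,0,0,0,1],[0,0,-45,0,0,0,1],[0,0,-35,0,0,0,1],[0,0,0,0,0,0,1]]]'
python3 -c "
from h import *
plan([.648,-.065,.26],1.571,48)"
```

```text
clock: 17.35
position: [0.636, 0.1418, 0.1598]
tool_rot: [-3.141, -0.0, 1.809]
force: [0.9, 0.4, -0.1]
grip_width: 0.085
finger_force: 0.0
clock: 17.85
position: [0.6376, 0.1415, 0.3049]
tool_rot: [3.135, -0.001, 1.809]
force: [0.8, 0.6, -0.2]
grip_width: 0.0853
finger_force: 0.0
n 5 rows:
[-40.6, -7.8, 8.9, 0.001, -0.0, 0.048]
[-41.0, -5.8, 8.9, 0.001, -0.0, 0.048]
[-41.2, -3.9, 8.9, 0.001, -0.0, 0.048]
[-41.3, -1.9, 9.0, 0.001, -0.0, 0.048]
[-41.4, 0.1, 9.0, 0.001, -0.0, 0.048]
```

```bash
python3 -m jog '[[[-41,-8,9,0,0,0.048,1],[-41,-6,9,0,0,0.048,1],[-41,-4,9,0,0,0.048,1],[-41,-2,9,0,0,0.048,1],[-41,0,9,0,0,0.048,1]]]' >/dev/null
python3 -m jog '[[[0,0,0,0,0,0,1],[0,0,0,0,0,0,1]]]'
python3 - <<'E'
from h import *
d,s=wrist();print(s['qpos'].round(2))
a=d['img'][150:350,210:440]; a=cv2.resize(a,None,fx=3,fy=3,interpolation=2)
cv2.imwrite('pics/w5.png',a[...,::-1])
for q in ['wedge_head','wedge_toe','wedge']:
    for n,dd in [('w',d),('t',bot.grab_frame('top')),('s',bot.grab_frame('scene'))]:
        for r in bot.spot_point(q,dd)[:3]: print(q,n,round(r['conf'],2),np.round(r['xyz'],4))
E
```

```text
clock: 18.55
position: [0.6452, -0.0657, 0.2542]
tool_rot: [-3.141, -0.0, 1.567]
force: [-0.3, 1.3, -0.0]
grip_width: 0.0852
finger_force: 0.0
[-0.25  0.65  0.42  1.6  -0.3   0.96  0.26]
wedge_head w 0.74 [ 0.6485 -0.0718  0.1089]
wedge_head w 0.59 [ 0.6492 -0.2434  0.0067]
wedge_head t 0.64 [ 0.6455 -0.2432  0.0074]
wedge_head s 0.8 [ 0.6517 -0.0692  0.1107]
wedge_head s 0.56 [ 0.6537 -0.247   0.0127]
wedge_head s 0.33 [0.6177 0.2323 0.0817]Traceback (most recent call last):
  File "<stdin>", line 7, in <module>
ValueError: only the last four pictures can be asked about
```

View pics/w5.png

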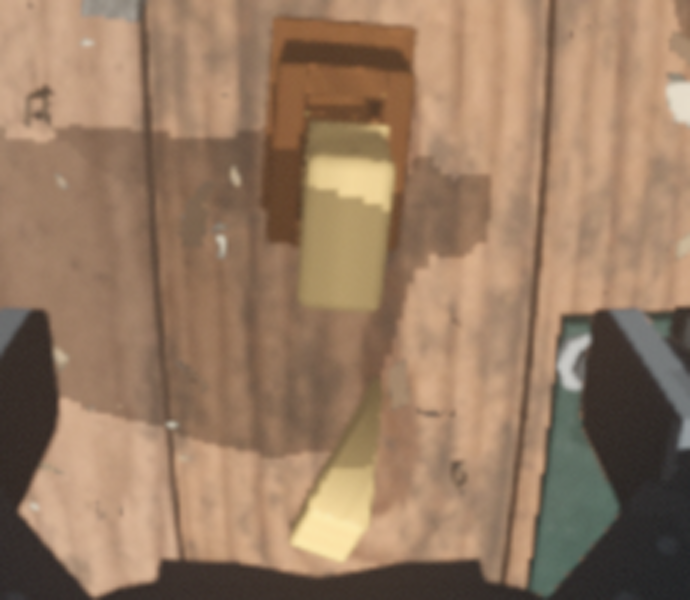

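The enlarged crop shows the large wedge's head at crop (345,215) in its holder, and the small loose one at (340,480). I'll check which way the slope faces in a second view.

```bash
python3 - <<'E'
from h import *
d,s=wrist(); sc=bot.grab_frame('scene')
c=np.array([.650,-.071]);
for yy in (.019,.010,.003,-.003,-.010,-.019):
    for z in (.08,.066):
        p=wproj(d,[c[0],c[1]+yy,z]).astype(int);q=proj(sc,[c[0]-.010,c[1]+yy,z]).astype(int)
        print(yy,z,p,d['img'][p[1],p[0]],'scene',q,sc['img'][q[1],q[0]])
w2=cv2.imread('pics/w2.png')[5:115,425:565]; a=cv2.resize(w2,None,fx=3.5,fy=3.5,interpolation=2)
b=cv2.resize(sc['img'][140:200,285:330][...,::-1],None,fx=6.4,fy=6.4,interpolation=2)
h=max(a.shape[0],b.shape[0]); f=lambda i:np.pad(i,((0,h-i.shape[0]),(0,0),(0,0)))
cv2.imwrite('pics/m6.png',np.hstack([f(a),f(b)]))
# head outline from this view
for n,uv,z in [('L+y',(210+308/3,150+155/3),.126),('R+y',(210+393/3,150+157/3),.126),('L-y',(210+300/3,150+309/3),.126),('R-y',(210+380/3,150+310/3),.126)]: print(n,wun(d,uv,z).round(4))
E
```

```text
0.019 0.08 [320 192] [141 115  77] scene [303 173] [157  89  53]
0.019 0.066 [320 188] [103  70  48] scene [304 176] [85 49 34]
0.01 0.08 [320 202] [143 120  82] scene [306 171] [193 154 101]
0.01 0.066 [320 198] [136 114  77] scene [306 175] [161 125  85]
0.003 0.08 [320 211] [233 207 150] scene [308 170] [166 130  88]
0.003 0.066 [320 206] [221 194 138] scene [309 174] [176 138  92]
-0.003 0.08 [320 217] [173 149 103] scene [310 170] [177 138  93]
-0.003 0.066 [320 212] [232 206 150] scene [310 174] [183 146  97]
-0.01 0.08 [320 225] [175 150 104] scene [312 169] [189 151 100]
-0.01 0.066 [320 220] [173 148 102] scene [312 173] [192 152 100]
-0.019 0.08 [320 235] [175 149 103] scene [315 168] [177 124 103]
-0.019 0.066 [320 230] [175 149 103] scene [315 172] [92 54 33]
L+y [[ 0.6447 -0.048   0.126 ]]
R+y [[ 0.6636 -0.0484  0.126 ]]
L-y [[ 0.6426 -0.0854  0.126 ]]
R-y [[ 0.6614 -0.0857  0.126 ]]
```

View pics/m6.png

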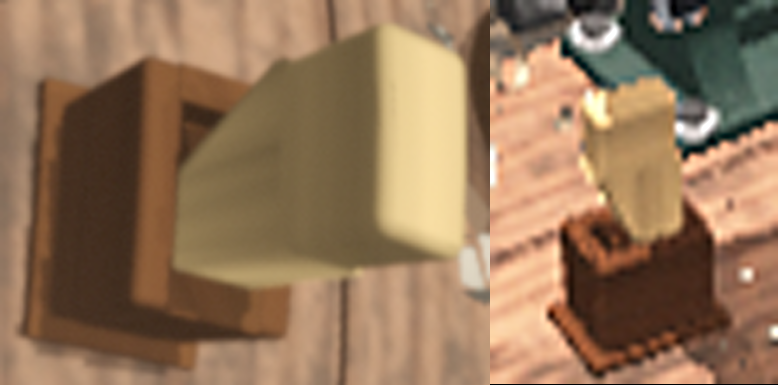

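The left view (up = world +y) and the scene view (left = world +y) both show the slope on the world +y side and the flat face on the −y side. So only a small turn is needed.

```bash
python3 - <<'E'
from h import *
sc=bot.grab_frame('scene');t=bot.grab_frame('top')
print('pot base',unproj(sc,[(258,174),(243,165),(272,165)],0).round(3))
plan([.652,-.068,.172],1.518,30)
E
```

```text
pot base [[ 0.8    0.018  0.   ]
 [ 0.869  0.037  0.   ]
 [ 0.816 -0.039  0.   ]]
n 3 rows:
[-1.0, 2.2, 27.7, 0.0, -0.0, 0.017]
[-1.0, 2.2, 27.7, 0.0, -0.0, 0.017]
[-1.0, 2.2, 27.7, 0.0, -0.0, 0.017]
```

```bash
python3 -m jog '[[[-1,2,28,0,0,0.017,1],[-1,2,28,0,0,0.017,1],[-1,2,27,0,0,0.017,1],[0,0,0,0,0,0,1],[0,0,0,0,0,0,1]]]'
python3 -m jog '[[[0,0,0,0,0,0,0.3],[0,0,0,0,0,0,0.3],[0,0,0,0,0,0,0.3],[0,0,0,0,0,0,0],[0,0,0,0,0,0,0]]]' 30
python3 -m jog '[[[0,0,0,0,0,0,0],[0,0,0,0,0,0,0],[0,0,0,0,0,0,0]]]' 30
```

```text
clock: 19.65
position: [0.6515, -0.0683, 0.1724]
tool_rot: [-3.141, 0.0, 1.518]
force: [0.5, 0.1, 0.3]
grip_width: 0.0857
finger_force: 0.0
clock: 20.15
position: [0.6515, -0.0682, 0.1724]
tool_rot: [3.141, 0.0, 1.518]
force: [-0.8, -0.3, 4.9]
grip_width: 0.0195
finger_force: 31.4
clock: 20.45
position: [0.6515, -0.0682, 0.1724]
tool_rot: [3.141, -0.0, 1.518]
force: [-0.6, -0.2, 6.1]
grip_width: 0.0198
finger_force: 31.5
```

```bash
python3 -m jog '[[[0,0,0,0,0,0,0],[0,0,-15,0,0,0,0],[0,0,-25,0,0,0,0],[0,0,-35,0,0,0,0],[0,0,-35,0,0,0,0]]]' 100
python3 -m jog '[[[0,0,-30,0,0,0,0],[0,0,0,0,0,0,0],[0,0,0,0,0,0,0]]]' 100
python3 - <<'E'
from h import *
d,s=wrist();save(d,'w7.png');print(s['position'])
for r in bot.trace('wedge',d)[:2]:
    p=np.argwhere(r['region'])[:,::-1];print(r['conf'],p.min(0),p.max(0),len(p))
for q in ('wedge_head','wedge_toe'):
    for r in bot.spot_point(q,d)[:2]: print(q,round(r['conf'],2),np.round(r['xyz'],4))
sc=bot.grab_frame('scene')
for q in ('wedge_head','wedge_toe'):
    for r in bot.spot_point(q,sc)[:2]: print('sc',q,round(r['conf'],2),np.round(r['xyz'],4))
E
```

```text
clock: 20.95
position: [0.6511, -0.0682, 0.2839]
tool_rot: [-3.141, 0.0, 1.518]
force: [-0.2, 0.7, -0.1]
grip_width: 0.0184
finger_force: 97.8
clock: 21.25
position: [0.6514, -0.0681, 0.3129]
tool_rot: [3.14, -0.0, 1.518]
force: [-0.7, -0.2, -1.7]
grip_width: 0.0184
finger_force: 97.9
[ 0.65139116 -0.06805282  0.31288312]
0.91 [294 223] [340 320] 4059
wedge_head 0.95 [ 0.6468 -0.0686  0.2488]
wedge_toe 0.55 [ 0.3353 -0.1448  0.0018]
sc wedge_head 0.9 [ 0.6515 -0.0653  0.2496]
sc wedge_head 0.67 [ 0.6518 -0.2516  0.0085]
sc wedge_toe 0.81 [ 0.6506 -0.086   0.1438]
sc wedge_toe 0.53 [ 0.6681 -0.1779  0.0068]
```

```bash
python3 -c "
from h import *
plan([.6365,.1378,.295],1.806,40)"
```

```text
n 6 rows:
[34.1, -4.3, 2.7, -0.0, 0.0, -0.048]
[34.3, -2.6, 2.7, -0.0, 0.0, -0.048]
[34.4, -1.0, 2.7, -0.0, 0.0, -0.048]
[34.4, 0.7, 2.7, -0.0, 0.0, -0.048]
[34.3, 2.3, 2.7, -0.0, 0.0, -0.048]
[34.2, 4.0, 2.7, -0.0, 0.0, -0.048]
```

```bash
python3 -m jog '[[[34,-4,2,0,0,-0.048,0],[34,-3,3,0,0,-0.048,0],[34,-1,3,0,0,-0.048,0],[34,1,3,0,0,-0.048,0],[34,2,3,0,0,-0.048,0]]]' >/dev/null
python3 -m jog '[[[34,4,3,0,0,-0.048,0],[0,0,0,0,0,0,0],[0,0,0,0,0,0,0],[0,0,0,0,0,0,0]]]'
python3 - <<'E'
from h import *
d,s=wrist();print(s['position'],s['tool_rot'])
c=d['img'][60:360,220:420];cv2.imwrite('pics/w8.png',cv2.resize(c,None,fx=2,fy=2,interpolation=2)[...,::-1])
sc=bot.grab_frame('scene')
for n,dd in(('w',d),('s',sc)):
  for q in ('wedge_head','wedge_toe','tail_face'):
    for r in bot.spot_point(q,dd)[:1]: print(n,q,round(r['conf'],2),np.round(r['xyz'],4))
plan([.6365,.1378,.251],1.806,30)
E
```

```text
clock: 22.5
position: [0.6368, 0.1349, 0.2949]
tool_rot: [-3.141, 0.001, 1.804]
force: [0.2, -0.6, -0.6]
grip_width: 0.0182
finger_force: 97.9
[0.63684031 0.13491991 0.29487205] [-3.14138440e+00  6.52609629e-04  1.80421617e+00]
w wedge_head 0.58 [0.6351 0.1318 0.232 ]
w tail_face 0.94 [0.6389 0.1147 0.0847]
s wedge_head 0.87 [0.6383 0.1365 0.2286]
s wedge_toe 0.86 [0.641  0.1167 0.1265]
s tail_face 0.62 [0.6402 0.1139 0.0857]
n 2 rows:
[1.0, 0.1, 22.0, 0.0, -0.0, -0.0]
[1.0, 0.1, 22.0, 0.0, -0.0, -0.0]
```

View pics/w8.png

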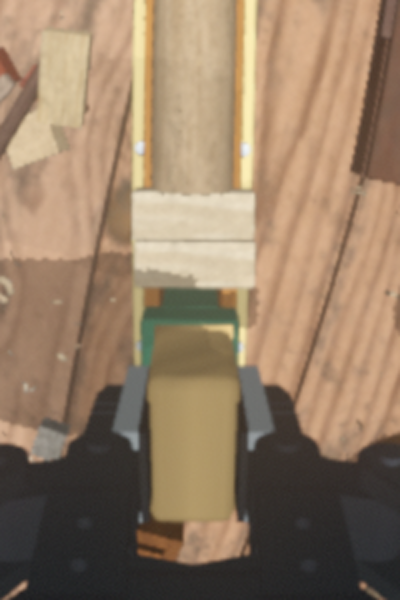

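Both shims lie flat, side by side and tight to the blank (crop y 192–288). The tail stop's front top edge is at crop y≈322, and the wedge hangs upright over the gap. I'll work out the gap in tool coordinates.

```bash
python3 - <<'E'
from h import *
d,s=wrist();P=s['position'];yw=s['tool_rot'][2];ux=np.array([np.cos(yw),np.sin(yw)]);uy=np.array([np.sin(yw),-np.cos(yw)])
im=d['img'].astype(int)
print([ (v,im[v,295].tolist()) for v in range(210,230)])
for n,uv,z in [('shim2 L',(287,204),.093),('shim2 R',(346.5,204),.093),('tailtop',(315,222),.097),('tail L',(291.5,224),.097),('tail R',(339,224),.097)]:
    X=wun(d,uv,z)[0];D=(X-P)[:2]*1000;print(n,X.round(4),'tool',round(D@ux,1),round(D@uy,1))
E
```

```text
[(210, [145, 105, 65]), (211, [146, 105, 65]), (212, [144, 105, 65]), (213, [137, 102, 65]), (214, [110, 93, 68]), (215, [81, 86, 66]), (216, [75, 87, 68]), (217, [74, 86, 66]), (218, [74, 88, 68]), (219, [73, 88, 69]), (220, [78, 101, 81]), (221, [81, 110, 87]), (222, [82, 115, 91]), (223, [82, 117, 92]), (224, [81, 115, 89]), (225, [82, 117, 92]), (226, [81, 116, 91]), (227, [80, 116, 92]), (228, [81, 115, 90]), (229, [80, 115, 91])]
shim2 L [0.6138 0.1241 0.093 ] tool -6.0 -25.0
shim2 R [0.6668 0.1368 0.093 ] tool -6.0 29.4
tailtop [0.6425 0.1146 0.097 ] tool -22.0 0.6
tail L [0.6219 0.1076 0.097 ] tool -23.9 -21.0
tail R [0.6643 0.1178 0.097 ] tool -23.9 22.6
```

```bash
python3 -m jog '[[[2.5,1,0,0,0,0,0],[0,0,15,0,0,0,0],[0,0,15,0,0,0,0],[0,0,8,0,0,0,0],[0,0,0,0,0,0,0]]]'
python3 -m jog '[[[0,0,3,0,0,0,0],[0,0,3,0,0,0,0],[0,0,2,0,0,0,0],[0,0,0,0,0,0,0]]]'
```

```text
clock: 23.45
position: [0.6365, 0.1386, 0.255]
tool_rot: [-3.139, 0.0, 1.806]
force: [-0.2, 0.3, -1.4]
grip_width: 0.0182
finger_force: 97.9
clock: 23.85
position: [0.6371, 0.1387, 0.2488]
tool_rot: [-3.142, 0.0, 1.806]
force: [-0.3, 0.4, -0.5]
grip_width: 0.0183
finger_force: 97.8
```

Toe is in the gap freely. Now slide toward the tail stop until contact.

```bash
python3 -m jog '[[[-1.5,0,0,0,0,0,0],[-1.5,0,0,0,0,0,0],[0,0,0,0,0,0,0]]]'| egrep 'pos|force:'
for i in 1 2 3; do python3 -m jog '[[[-0.8,0,0,0,0,0,0],[0,0,0,0,0,0,0]]]' | egrep 'pos|force:'; done
```

```text
position: [0.6379, 0.1358, 0.2491]
force: [0.1, 1.2, -0.9]
finger_force: 97.8
position: [0.638, 0.1354, 0.249]
force: [-0.4, 3.5, 0.4]
finger_force: 97.9
position: [0.6381, 0.1349, 0.249]
force: [-1.2, 5.6, 0.4]
finger_force: 98.0
position: [0.6382, 0.1345, 0.249]
force: [-2.3, 7.2, 0.9]
finger_force: 98.1
```

```bash
python3 -m jog '[[[1.5,0,0,0,0,0,0],[0,0,3,0,0,0,0],[0,0,3,0,0,0,0],[0,0,0,0,0,0,0]]]'| egrep 'pos|force:'
for i in 1 2 3; do python3 -m jog '[[[0,0,2,0,0,0,0],[0,0,0,0,0,0,0]]]' | egrep 'pos|force:'; done
```

```text
position: [0.6378, 0.1351, 0.2423]
force: [-1.3, 5.1, -1.6]
finger_force: 97.7
position: [0.6379, 0.1351, 0.2406]
force: [0.5, 4.5, -2.0]
finger_force: 97.7
position: [0.638, 0.1351, 0.2387]
force: [-0.2, 4.2, -1.9]
finger_force: 97.6
position: [0.638, 0.1351, 0.2367]
force: [-1.2, 4.9, -2.4]
finger_force: 97.6
```

```bash
python3 -m jog '[[[0.4,0,1.5,0,0,0,0],[0,0,0,0,0,0,0]]]' | egrep 'pos|force:'
for i in 1 2 3 4; do python3 -m jog '[[[0,0,1.5,0,0,0,0],[0,0,0,0,0,0,0]]]' | egrep 'pos|force:'; done
```

```text
position: [0.6379, 0.1353, 0.2352]
force: [-0.1, 5.1, -1.6]
finger_force: 97.7
position: [0.638, 0.1353, 0.2338]
force: [0.7, 5.1, -0.9]
finger_force: 97.8
position: [0.6382, 0.1353, 0.2328]
force: [-0.4, 4.6, 5.9]
finger_force: 98.9
position: [0.6384, 0.1353, 0.2321]
force: [-3.0, 4.5, 14.6]
finger_force: 100.2
position: [0.6387, 0.1352, 0.2315]
force: [-5.6, 4.0, 26.4]
finger_force: 101.9
```

```bash
python3 -m jog '[[[0,-0.3,1.3,0,0,0,0],[0,0,0,0,0,0,0],[0,0,0,0,0,0,0]]]' 120
python3 - <<'E'
from h import *
d,s=wrist()
for q in ('wedge_head','blank_mid','head_face'):
    for r in bot.spot_point(q,d)[:1]: print('w',q,round(r['conf'],2),np.round(r['xyz'],4))
sc=bot.grab_frame('scene')
for q in ('wedge_head','wedge_toe','shim_a_mid'):
    for r in bot.spot_point(q,sc)[:1]: print('s',q,round(r['conf'],2),np.round(r['xyz'],4))
c=d['img'][0:360,220:420];cv2.imwrite('pics/w9.png',cv2.resize(c,None,fx=1.65,fy=1.65,interpolation=2)[...,::-1])
E
```

```text
clock: 27.05
position: [0.6387, 0.1353, 0.2309]
tool_rot: [3.138, -0.001, 1.805]
force: [-6.3, 3.9, 34.5]
grip_width: 0.0178
finger_force: 117.2
w blank_mid 0.92 [0.6151 0.2313 0.0869]
s wedge_head 0.7 [ 0.6483 -0.2448  0.0113]
s wedge_toe 0.82 [0.6428 0.1166 0.0621]
s shim_a_mid 0.45 [0.6399 0.141  0.0883]
```

```bash
python3 -c "
from workcell import bot
print(bot.observe()['force'],bot.job_done())"
```

```text
the job is handed in; nothing more can be done
[-6.5284096   3.25523979 35.38903244] None
```

The job is handed in at about 27 s on the robot's clock: two shims packed and the large wedge driven in until tight, still held and pressed down with about 35 N, the blank having been pushed up against the head stop first; the final seating was checked by force and position only, as I had used up my pictures.

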